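Clamp a ski-core blank in the drilling jig with its two cam levers

TASK

Clamp the striped ski-core blank in the drilling jig so that it can be drilled: with a fingertip, push each of the two red cam levers round a quarter turn towards its own blue-capped stop pin until it is hard against it, so that the cams press the blank tight and square against the dark fence. Leave the blank lying flat on the jig, and leave everything else on the bench where it is.

Things in the scene. Friction and masses are not known exactly. Their poses are not given: they have to be found in the camera images.
- jig: plywood jig board 225 x 600 x 18 mm fixed flat on the bench; origin on the bench, 95 mm from its near edge and midway along it, x square to the fence and away from the robot, y along the board to the left. The two cam clamps sit in its aluminium track; either may be the left one, so the levers close away from each other or towards each other. The levers, open, reach 90 mm beyond its near edge
- fence: dark wood fence, 36 x 560 mm, 10 mm high, fixed on the jig board on the far side of the blank; origin on the jig board's top at the middle of the face that the blank is clamped against, axes as the jig's
- blank: loose striped wood ski-core blank, 90 wide x 900 long x 12 mm thick, about 0.45 kg, lying flat on the jig board between cams and fence, a few mm off the fence; origin under its centre, x across it towards the fence, y along it
- blank_left (a point): point on the bottom fence-side edge of the blank, 250 mm left of its middle
- blank_right (a point): point on the bottom fence-side edge of the blank, 250 mm right of its middle
- cam_cw (a joint): angle of the clockwise red cam lever about its upright pivot, rad: 0 = open, pointing square away from the fence, towards the robot; grows as it swings clockwise from above, its end going to the left; 1.66 = hard on its blue-capped stop pin, lying along the blank. Stays where it is left. Drag about 1.2 N at 100 mm from the pivot, rising to about 6 N once the cam squeezes the blank
- cw_pivot (a point): point on the pivot axis of the clockwise lever, at the lever's mid-height (about 50 mm above the bench). The bolt head on the axis rises 18 mm above it. Under the lever the black eccentric cam disc (48 mm across, centre 10 mm off the pivot) bears on the blank. The stop pin (steel, 11 mm; blue cap 20 mm across, top 70 mm above the bench) stands 55 mm to the left of the pivot
- cw_lever_end (a point): centre of the round knob (24 mm across, 22 high) at the free end of the clockwise red lever, 118 mm from the pivot; moves with it. Between pivot and knob the lever is a straight level bar 18 mm wide, its underside 40 mm and its top 58 mm above the bench. To close it, push the lever's right flank (as seen from the robot when open) to the left
- cam_ccw (a joint): angle of the anticlockwise red cam lever about its upright pivot, rad: 0 = open, pointing square away from the fence, towards the robot; grows as it swings anticlockwise from above, its end going to the right; 1.66 = hard on its blue-capped stop pin, lying along the blank. Stays where it is left. Drag about 1.2 N at 100 mm from the pivot, rising to about 6 N once the cam squeezes the blank
- ccw_pivot (a point): point on the pivot axis of the anticlockwise lever, at the lever's mid-height (about 50 mm above the bench). The bolt head on the axis rises 18 mm above it. Under the lever the black eccentric cam disc (48 mm across, centre 10 mm off the pivot) bears on the blank. The stop pin (steel, 11 mm; blue cap 20 mm across, top 70 mm above the bench) stands 55 mm to the right of the pivot
- ccw_lever_end (a point): centre of the round knob (24 mm across, 22 high) at the free end of the anticlockwise red lever, 118 mm from the pivot; moves with it. Between pivot and knob the lever is a straight level bar 18 mm wide, its underside 40 mm and its top 58 mm above the bench. To close it, push the lever's left flank (as seen from the robot when open) to the right
- glue: white glue jar with orange lid, 60 mm across, 85 mm tall, standing on the bench beside the jig; origin at its foot
- tape: blue roll of tape lying flat, 96 mm across, 25 mm high; origin under its centre
- wax: flat steel wax tin, 72 mm across, 32 mm high, standing on top of the blank right of its middle; origin under its centre
- sander: cork sanding block 65 x 110 x 31 mm; origin under its centre
- square: try square lying flat on top of the blank near its middle: dark wood stock 85 x 26 x 15 mm, steel blade 120 x 30 mm; origin under the middle of the stock

How it is judged:
By the outcome, as a careful person would: the job done as asked, in the order asked, and still so for the second after the job is handed in, with the robot touching nothing.
It also fails if it takes over 54 s, if anything falls off the work surface, if the arm or the gripper's body presses on something with over 40 N, if the wrist force passes 120 N, or if a joint passes its speed limit or range.

ROBOT

A 7-joint arm with a two-finger parallel gripper is mounted at the origin on the work surface. World frame = base frame: x ahead of the robot, y to its left, z up, the work surface at z = 0. Lengths are in m, angles in rad, forces in N, time in s.
With the tool pointing down it reaches from about 0.4 to 0.875 m from the base axis. Payload 19.3 kg.
Tool frame: the origin (TCP) lies on the centre line of the jaws, within the pads' length; the fingertips stand 11 mm ahead of it and the grasp point (between the pads) lies 8 mm behind it (arm.tip_reach is the z of the fingertips in the tool frame, in m); z points along the fingers, y is the line along which they close (so a half turn about z gives the same grasp; the last joint's range is limited). The gripper opens to 85 mm and grips with 20 to 120 N. Pads are 22 mm wide; open, the fingers measure 114 mm over their backs; the gripper's body (76 mm by 85 mm) begins 54 mm behind the grasp point. The pads swing forward as they close: fully open they stand 13 mm farther back than shut.
Start: joints at [1.155, 0.521, -0.036, 1.599, 0.021, 1.021, -0.113], TCP at [0.212, -0.588, 0.242] pointing down, gripper open.
Joint ranges: [-2.91, 2.91], [-0.3, 2.13], [-1.5, 1.42], [0.17, 2.43], [-1.26, 4.41], [0.16, 1.93], [-2.52, 2.52]. Speed limits (rad/s): [1.89, 1.89, 2.39, 2.39, 3.01, 3.01, 3.01].

INTERFACE

Orientations are given as [roll, pitch, yaw] about the fixed x, y, z axes, in that order (R = Rz(yaw) Ry(pitch) Rx(roll)).
In Python, from station import arm gives the robot as it stands.
- The arm moves only by the tool play_rows, never from a script. Its argument "increments" is a list that holds one entry, the list of rows, each a list of 7 numbers: the finger opening in mm, from 0 to 85.4, then the shift along the tool's x, y, z in mm, then the turn, a rotation vector about the tool's x, y, z in rad. A call has 1 to 10 rows; each row is the pose to reach, as a shift and turn from the pose commanded when the call began, along the tool's axes at that moment; what a row does not reach only later rows make up. A row lasts 1/12 s, in which the tool goes at most 41.7 mm and 7.16 degrees, less where a joint would pass 70% of its speed; a pose out of reach is approached as far as the arm can. A call with a gripper value outside its range is refused whole. The fingers move at their own pace and stop on an object; "newtons" is the grip in N (left out, the last holds). Time passes only in rows, so rows that repeat a pose let the fingers close. It gives the time, the measured TCP pose, the force, the opening and the grip force at its end, in the units of the state.
- arm.get_obs(): the state, without advancing time (a new reading comes with each control period).
- arm.get_image(name): name is "side" or "top"; returns (picture, depth): 400x640x3 uint8, blue, green, red; 400x640 float32, m along the optical axis (not along the pixel's ray), 0 where there is no reading.
- arm.camera_params(name): a dict with "K" (3x3 intrinsics, pixels), "world_from_camera" (4x4, takes a point from camera to world coordinates). Camera axes: x right, y up, looking along -z (the intrinsics and any distortion apply to the point x, -y, -z); pixel columns grow to the right and rows downward; lengths in m; the calibration is good to about 2 mm. A picture is of the moment at which its call begins. camera_params takes no time and is no camera call.
- arm.job_done(): hands the job in; it is judged then, once.
The state is a dict: "t": time; "qpos": joint angles; "qd": joint speeds; "joint_efforts": joint torques, N m; "eef_pos": TCP position; "orientation": TCP orientation; "wrist_force": force on the tool from outside, world axes, zero at the start; "ft_torque": the same for the moment, N m; "grip_width": opening from 0.0 (shut) to 1.0 (fully open); "gripper_force": force on a finger pad.
Only numpy, scipy, OpenCV 4.12 (cv2) and the standard library are available. Lean on these libraries where they do the work, as an engineer would, in place of code of your own. Each camera call takes 0.05 s, during which the arm holds its last target. There are 200 camera calls.

## Working session

There is one attempt and no reset: what is moved stays moved. The work goes in short steps, Python scripts to look and compute and a tool call to move; the robot and the scene stay as the last step left them, time stands still between calls to the robot, and variables do not carry over. Pictures are saved under pics/ and viewed, at most 10 in all, crops included, and the job is handed in when it is done.

Besides the shell and the picture viewer there is one more tool, called after "Emit:" by a JSON object that holds its "method" and its "body". play_rows: Moves the arm, as the interface text tells. Its arguments: {"type":"object","properties":{"increments":{"type":"array","items":{"type":"array","items":{"type":"array","items":{"type":"number"}}}},"newtons":{"type":"number"}},"required":["increments"]}

```bash
ls; mkdir -p pics; python3 - <<'E'
from station import arm
import cv2,numpy as np
o=arm.get_obs();print(o['t'],o['eef_pos'],o['orientation'],o['wrist_force'],o['grip_width'],arm.tip_reach)
for n in('top','side'):
    im,d=arm.get_image(n);cv2.imwrite(f'pics/{n}0.png',im);np.save(f'{n}0.npy',d);p=arm.camera_params(n);print(n,p)
E
```

```text
pics
0.0 [ 0.21168025 -0.58771276  0.24171867] [-3.14043896e+00  8.24861775e-05  3.45759700e-01] [-0.50867493  1.14141264 -0.36996103] 1.0012687843647454 0.011
top {'K': array([[367.97836471,   0.        , 320.88088539],
       [  0.        , 367.97836471, 201.75216351],
       [  0.        ,   0.        ,   1.        ]]), 'world_from_camera': array([[ 0.12167024,  0.97218279, -0.20014237,  0.34428792],
       [-0.99256428,  0.1198884 , -0.02104549, -0.01212697],
       [ 0.00353469,  0.20121478,  0.97954077,  1.1511022 ],
       [ 0.        ,  0.        ,  0.        ,  1.        ]])}
side {'K': array([[447.3464848 ,   0.        , 313.49018321],
       [  0.        , 447.3464848 , 196.28536094],
       [  0.        ,   0.        ,   1.        ]]), 'world_from_camera': array([[-0.99620584,  0.0611713 , -0.06190313,  0.49703489],
       [-0.08694489, -0.66841505,  0.73868932,  0.86787806],
       [ 0.0038096 ,  0.74126878,  0.6711975 ,  0.87048973],
       [ 0.        ,  0.        ,  0.        ,  1.        ]])}
```

View pics/top0.png

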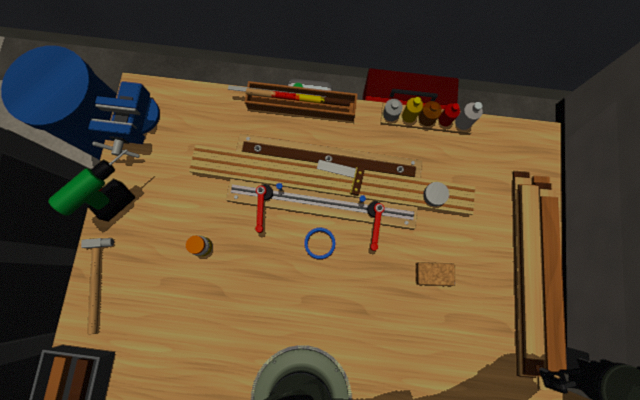

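View pics/side0.png

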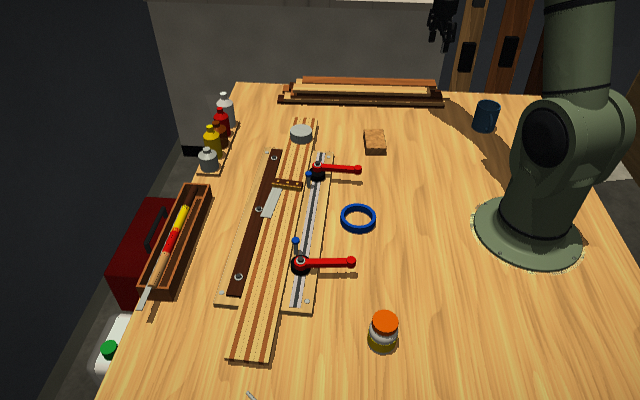

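The top view shows the left lever with its pivot at (262,191), knob at (260,231) and cap at (280,187), so it is the anticlockwise one. The right lever has its pivot at (378,209), knob at (375,246) and cap at (362,200), so it is clockwise. They close towards each other, and the tape at (320,243) lies between them.

```bash
cat > h.py <<'E'
import cv2,numpy as np
from station import arm
def ray(n,uv,z):
    p=arm.camera_params(n);K=p['K'];T=p['world_from_camera']
    d=T[:3,:3]@np.array([(uv[0]-K[0,2])/K[0,0],-(uv[1]-K[1,2])/K[1,1],-1]);o=T[:3,3]
    return o+d*(z-o[2])/d[2]
def pts(n,mask,z):
    v,u=np.nonzero(mask);return np.array([ray(n,(a,b),z)[:2] for a,b in zip(u,v)])
def blobs(im,lo,hi,roi,amin,amax):
    hsv=cv2.cvtColor(im,cv2.COLOR_BGR2HSV)
    m=cv2.inRange(hsv,lo,hi);k=np.zeros_like(m);x0,y0,x1,y1=roi;k[y0:y1,x0:x1]=255;m&=k
    nl,l,s,c=cv2.connectedComponentsWithStats(m)
    return [(l==i,c[i],s[i]) for i in range(1,nl) if amin<=s[i][4]<=amax]
ROI={'top':(180,120,480,290),'side':(200,100,420,360)}
def levers(n,im):
    out=[]
    for m,c,s in blobs(im,(0,170,70),(6,255,255),ROI[n],60,2000):
        P=pts(n,m,.058);mu=P.mean(0);w=np.linalg.svd(P-mu,full_matrices=False)[2][0]
        t=(P-mu)@w;out.append((s[4],mu,mu+w*t.min(),mu+w*t.max()))
    return out
E
python3 - <<'E'
from h import *
np.set_printoptions(precision=4,suppress=True)
for n in('top','side'):
    im=cv2.imread(f'pics/{n}0.png')
    for l in levers(n,im):print(n,'lever',*l)
    for m,c,s in blobs(im,(100,120,60),(125,255,255),ROI[n],8,3000):
        z=.07 if s[4]<150 else .025
        print(n,'blue',c,s,ray(n,c,z)); 
        if z<.05: P=pts(n,m,z);print(P.min(0),P.max(0))
    u,v,w,h=(235,165,200,90) if n=='top' else (280,140,110,150)
    cv2.imwrite(f'pics/{n}c.png',cv2.resize(im[v:v+h,u:u+w],None,fx=4,fy=4,interpolation=cv2.INTER_CUBIC))
E
```

```text
top lever 249 [0.5162 0.1903] [0.5945 0.1974] [0.4536 0.1846]
top lever 251 [ 0.5051 -0.1614] [ 0.5854 -0.1622] [ 0.4416 -0.1607]
top blue [278.875  185.7917] [276 184   6   5  24] [0.5986 0.1432 0.07  ]
top blue [362.25   198.3214] [360 196   6   6  28] [ 0.5909 -0.1111  0.07  ]
top blue [319.3415 242.622 ] [305 228  30  31 246] [0.4473 0.0012 0.025 ]
[ 0.3999 -0.0447] [0.4929 0.0461]
side lever 101 [ 0.9192 -0.3983] [ 0.9264 -0.4259] [ 0.9119 -0.3698]
side lever 204 [ 0.5127 -0.1608] [ 0.5885 -0.1591] [ 0.4477 -0.1623]
side lever 383 [0.524  0.1954] [0.5972 0.2063] [0.4557 0.1852]
side blue [308.3077 172.9231] [305 171   7   5  26] [ 0.594  -0.1099  0.07  ]
side blue [358.0617 215.8683] [341 204  35  25 243] [0.4489 0.0046 0.025 ]
[ 0.4035 -0.0434] [0.4952 0.0498]
side blue [295.0541 239.5676] [292 237   7   6  37] [0.6016 0.1456 0.07  ]
```

View pics/topc.png

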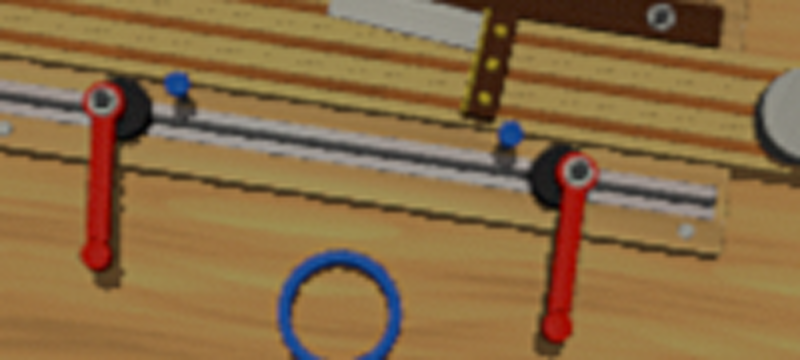

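Emit:
{"method": "play_rows", "body": {"increments": [[[0,398,-269,0,0,0,0.346],[0,398,-269,0,0,0,0.346],[0,398,-269,0,0,0,0.346],[0,398,-269,0,0,0,0.346],[0,398,-269,0,0,0,0.346],[0,398,-269,0,0,0,0.346],[0,398,-269,0,0,0,0.346],[0,398,-269,0,0,0,0.346],[0,398,-269,0,0,0,0.346],[0,398,-269,0,0,0,0.346]]], "newtons": 40}}

```text
t: 0.93
eef_pos: [0.4577, -0.2503, 0.2423]
orientation: [-3.142, 0.0, -0.0]
wrist_force: [0.8, -0.7, 0.0]
grip_width: -0.002
gripper_force: 0.0
```

Emit:
{"method": "play_rows", "body": {"increments": [[[0,35,-47,0,0,0,0],[0,35,-47,40,0,0,0],[0,35,-47,80,0,0,0],[0,35,-47,120,0,0,0],[0,35,-47,140,0,0,0],[0,35,-47,140,0,0,0]]]}}

```text
t: 1.43
eef_pos: [0.4898, -0.2042, 0.0982]
orientation: [-3.139, 0.006, 0.0]
wrist_force: [-0.5, -0.1, -1.0]
grip_width: 0.001
gripper_force: 0.0
```

```bash
python3 - <<'E'
from h import *
print(arm.get_obs()['eef_pos'])
for n,(u,v,w,h) in (('top',(340,170,100,100)),('side',(280,90,130,110))):
    im,_=arm.get_image(n)
    cv2.imwrite(f'pics/{n}1.png',cv2.resize(im[v:v+h,u:u+w],None,fx=5,fy=5,interpolation=cv2.INTER_CUBIC))
a,b=cv2.imread('pics/top1.png'),cv2.imread('pics/side1.png')
b=cv2.resize(b,(int(b.shape[1]*300/550),300));a=cv2.resize(a,(300,300));cv2.imwrite('pics/m1.png',np.hstack([a,b]))
E
```

```text
[ 0.48976958 -0.20415982  0.09821727]
```

View pics/m1.png

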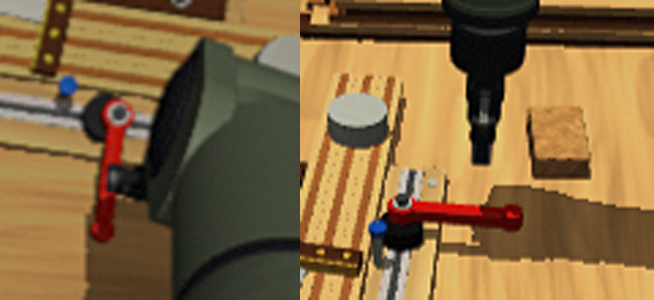

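The gripper is shut and stands right of the right lever, level with the middle of its bar (finger at (480,160) in the side half of the picture). Next I descend.

Emit:
{"method": "play_rows", "body": {"increments": [[[0,0,0,30,0,0,0],[0,0,0,52,0,0,0],[0,0,0,52,0,0,0],[0,0,0,52,0,0,0]]]}}

```text
t: 1.87
eef_pos: [0.4925, -0.2055, 0.0516]
orientation: [3.141, -0.0, -0.0]
wrist_force: [0.5, 0.7, 0.5]
grip_width: -0.001
gripper_force: 0.0
```

Emit:
{"method": "play_rows", "body": {"increments": [[[0,0,-10,4,0,0,0],[0,0,-20,4,0,0,0],[0,-1,-29,4,0,0,0],[0,-2,-37,4,0,0,0],[0,-2,-45,4,0,0,0],[0,-1,-54,4,0,0,0],[0,0,-62,4,0,0,0],[0,2,-70,4,0,0,0],[0,7,-81,4,0,0,0],[0,13,-91,4,0,0,0]]]}}

```text
t: 2.7
eef_pos: [0.5052, -0.1133, 0.0462]
orientation: [3.142, 0.001, -0.001]
wrist_force: [-0.8, -2.8, 1.7]
grip_width: 0.003
gripper_force: 1.3
```

```bash
cat > look.py <<'E'
from h import *
import sys
np.set_printoptions(precision=4,suppress=True)
o=arm.get_obs();print(o['eef_pos'],o['wrist_force'])
for n in('top','side'):
    im,_=arm.get_image(n);cv2.imwrite(f'pics/{n}_{sys.argv[1]}.png',im)
    for l in levers(n,im):
        if l[1][0]<.8:print(n,*l,np.arctan2(*(l[3]-l[2])[::-1]))
E
python3 look.py a
```

```text
[ 0.5052 -0.1133  0.0462] [-0.8316 -2.7824  1.6569]
top 252 [0.5162 0.1901] [0.5975 0.1972] [0.4535 0.1847] -3.0550900713019664
side 241 [ 0.5382 -0.1096] [ 0.585  -0.1727] [ 0.4981 -0.0555] 2.2088523264521713
side 439 [0.5255 0.1972] [0.5971 0.2087] [0.4555 0.186 ] -2.9828730455162136
```

Emit:
{"method": "play_rows", "body": {"increments": [[[0,6,-6,0,0,0,0],[0,12,-12,0,0,0,0],[0,18,-17,0,0,0,0],[0,24,-21,0,0,0,0],[0,30,-24,0,0,0,0],[0,36,-27,0,0,0,0],[0,42,-29,0,0,0,0],[0,48,-31,0,0,0,0],[0,51,-32,0,0,0,0],[0,54,-32,0,0,0,0]]]}}

```text
t: 3.63
eef_pos: [0.5552, -0.0834, 0.045]
orientation: [3.14, 0.009, -0.002]
wrist_force: [-29.4, -6.1, 9.8]
grip_width: -0.001
gripper_force: 14.6
```

```bash
python3 look.py b
```

```text
[ 0.5552 -0.0834  0.045 ] [-29.3699  -6.1157   9.7713]
top 250 [0.516  0.1901] [0.5975 0.1972] [0.4535 0.1847] -3.0550993649963707
side 124 [ 0.5796 -0.0738] [ 0.5809 -0.1486] [ 0.5787 -0.0226] 1.588218915744579
side 462 [0.5246 0.1976] [0.597 0.209] [0.455  0.1867] -2.9852845227224964
```

Wrist force is 29 N, well above the cam's drag, so the lever is probably on the stop. I'll back off, rise and check.

Emit:
{"method": "play_rows", "body": {"increments": [[[0,-10,0,0,0,0,0],[0,-25,0,0,0,0,0],[0,-30,0,-20,0,0,0],[0,-30,0,-60,0,0,0],[0,-60,0,-80,0,0,0],[0,-100,-60,-80,0,0,0],[0,-100,-110,-80,0,0,0],[0,-100,-150,-80,0,0,0],[0,-100,-190,-80,0,0,0],[0,-100,-230,-80,0,0,0]]]}}

```text
t: 4.57
eef_pos: [0.4595, 0.1202, 0.1267]
orientation: [-3.141, -0.001, -0.001]
wrist_force: [1.4, -0.6, -0.3]
grip_width: -0.0
gripper_force: 0.0
```

```bash
python3 look.py c; python3 - <<'E'
import cv2,numpy as np
a=cv2.imread('pics/top_c.png')[120:270,180:480];cv2.imwrite('pics/c1.png',cv2.resize(a,(800,400),interpolation=cv2.INTER_CUBIC))
E
```

```text
[0.4595 0.1202 0.1267] [ 1.3897 -0.5849 -0.2781]
top 260 [ 0.5738 -0.1049] [ 0.5783 -0.0389] [ 0.5686 -0.1812] -1.6389975670560597
side 210 [ 0.5779 -0.0942] [ 0.5722 -0.1747] [ 0.5829 -0.0232] 1.5000140541034217
side 496 [0.524  0.1984] [0.5969 0.2098] [0.4549 0.1875] -2.9856511636152248
```

View pics/c1.png

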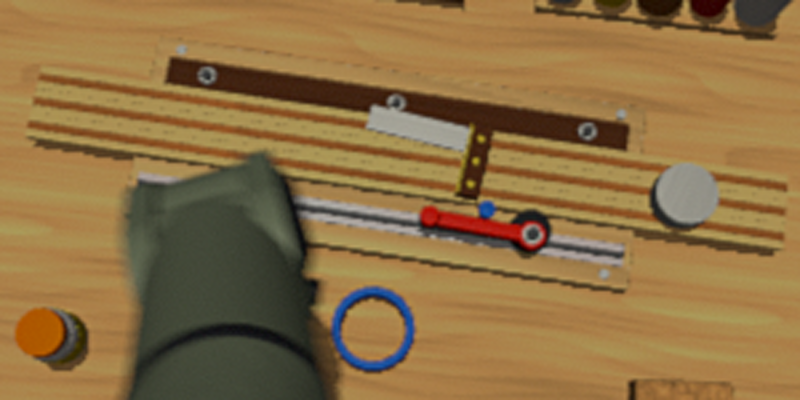

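The right lever lies along the blank, with its bar touching the blue cap at (487,210). The arm is now by the left lever. I'll go round to that lever's left flank and descend.

Emit:
{"method": "play_rows", "body": {"increments": [[[0,20,-40,0,0,0,0],[0,40,-80,0,0,0,0],[0,40,-107,0,0,0,0],[0,40,-107,0,0,0,0],[0,40,-107,30,0,0,0],[0,40,-107,60,0,0,0],[0,40,-107,80,0,0,0],[0,40,-107,80,0,0,0],[0,40,-107,80,0,0,0]]]}}

```text
t: 5.42
eef_pos: [0.4995, 0.2248, 0.046]
orientation: [3.141, 0.002, -0.0]
wrist_force: [-0.4, -0.1, 0.9]
grip_width: -0.0
gripper_force: 0.0
```

Emit:
{"method": "play_rows", "body": {"increments": [[[0,1,8,0,0,0,0],[0,2,15,0,0,0,0],[0,1,23,0,0,0,0],[0,1,31,0,0,0,0],[0,2,39,0,0,0,0],[0,3,47,0,0,0,0],[0,5,55,0,0,0,0],[0,8,62,0,0,0,0],[0,12,70,0,0,0,0],[0,17,77,0,0,0,0]]]}}

```text
t: 6.25
eef_pos: [0.517, 0.1469, 0.0462]
orientation: [3.141, 0.0, -0.0]
wrist_force: [-0.8, 0.8, 0.9]
grip_width: 0.0
gripper_force: 0.7
```

```bash
python3 look.py d
```

```text
[0.517  0.1469 0.0462] [-0.8164  0.7768  0.8966]
top 258 [ 0.5737 -0.1047] [ 0.5781 -0.0389] [ 0.5687 -0.1812] -1.6366905831288787
side 247 [0.5654 0.1777] [0.5353 0.1252] [0.5919 0.224 ] 1.0505972035186446
```

Emit:
{"method": "play_rows", "body": {"increments": [[[0,6,6,0,0,0,0],[0,11,11,0,0,0,0],[0,17,16,0,0,0,0],[0,23,20,0,0,0,0],[0,29,24,0,0,0,0],[0,35,27,0,0,0,0],[0,41,29,0,0,0,0],[0,46,31,0,0,0,0],[0,49,31,0,0,0,0],[0,51,31,0,0,0,0]]]}}

```text
t: 7.18
eef_pos: [0.5648, 0.1175, 0.0452]
orientation: [3.141, 0.007, 0.001]
wrist_force: [-20.6, 6.2, 2.0]
grip_width: -0.002
gripper_force: 10.2
```

Emit:
{"method": "play_rows", "body": {"increments": [[[0,1,0,0,0,0,0],[0,3,0,0,0,0,0],[0,3,0,0,0,0,0],[0,3,0,0,0,0,0]]]}}

```text
t: 7.52
eef_pos: [0.5678, 0.1176, 0.0451]
orientation: [3.141, 0.007, 0.002]
wrist_force: [-16.6, 7.8, -1.1]
grip_width: -0.003
gripper_force: 7.8
```

The tool moved the full 3 mm and the force did not rise, so the lever is not yet on its stop. I'll keep pushing.

Emit:
{"method": "play_rows", "body": {"increments": [[[0,2,0,0,0,0,0],[0,4,0,0,0,0,0],[0,4,0,0,0,0,0],[0,4,0,0,0,0,0]]]}}

```text
t: 7.85
eef_pos: [0.5682, 0.1176, 0.0448]
orientation: [3.14, 0.013, 0.002]
wrist_force: [-38.3, 7.6, 16.8]
grip_width: -0.001
gripper_force: 19.5
```

Now it is hard: 0.4 mm of travel took 22 N. I'll retreat, then re-press the right lever.

Emit:
{"method": "play_rows", "body": {"increments": [[[0,-12,0,0,0,0,0],[0,-30,0,0,0,0,0],[0,-34,20,-20,0,0,0],[0,-34,60,-40,0,0,0],[0,-34,100,-40,0,0,0],[0,-34,140,-40,0,0,0],[0,-34,170,-40,0,0,0],[0,-34,195,-40,0,0,0],[0,-34,195,-20,0,0,0],[0,-34,195,0,0,0,0]]]}}

```text
t: 8.68
eef_pos: [0.5415, -0.0809, 0.0466]
orientation: [3.141, -0.002, -0.004]
wrist_force: [-0.1, 1.2, -0.9]
grip_width: -0.003
gripper_force: 0.0
```

```bash
python3 look.py e
```

```text
[ 0.5415 -0.0809  0.0466] [-0.1279  1.1997 -0.9243]
top 258 [0.5839 0.1378] [0.5797 0.2156] [0.5874 0.0715] -1.5176165183343922
side 188 [ 0.5786 -0.0946] [ 0.5743 -0.1712] [ 0.5823 -0.0295] 1.5144521671670987
side 322 [0.587  0.1455] [0.591  0.0696] [0.5828 0.2244] 1.6233849343106388
```

Emit:
{"method": "play_rows", "body": {"increments": [[[0,6,0,0,0,0,0],[0,12,0,0,0,0,0],[0,15,0,0,0,0,0],[0,17,0,0,0,0,0],[0,17,0,0,0,0,0],[0,17,0,0,0,0,0]]]}}

```text
t: 9.28
eef_pos: [0.5579, -0.078, 0.0468]
orientation: [3.142, -0.0, 0.0]
wrist_force: [-3.1, 0.6, 1.2]
grip_width: -0.001
gripper_force: 1.1
```

Emit:
{"method": "play_rows", "body": {"increments": [[[0,2,0,0,0,0,0],[0,3,0,0,0,0,0],[0,3,0,0,0,0,0],[0,3,0,0,0,0,0]]]}}

```text
t: 9.62
eef_pos: [0.5589, -0.0781, 0.0464]
orientation: [3.142, 0.004, -0.0]
wrist_force: [-13.4, 2.0, 9.5]
grip_width: 0.003
gripper_force: 7.1
```

Emit:
{"method": "play_rows", "body": {"increments": [[[0,2,0,0,0,0,0],[0,3,0,0,0,0,0],[0,3,0,0,0,0,0],[0,3,0,0,0,0,0]]]}}

```text
t: 9.95
eef_pos: [0.5616, -0.0781, 0.0462]
orientation: [-3.142, 0.004, -0.0]
wrist_force: [-14.8, 1.8, 6.5]
grip_width: 0.001
gripper_force: 7.2
```

The right lever was short of its stop too. I'll keep pressing it.

Emit:
{"method": "play_rows", "body": {"increments": [[[0,2,0,0,0,0,0],[0,4,0,0,0,0,0],[0,4,0,0,0,0,0],[0,4,0,0,0,0,0]]]}}

```text
t: 10.28
eef_pos: [0.5625, -0.0782, 0.046]
orientation: [3.141, 0.011, -0.001]
wrist_force: [-35.3, 2.7, 26.4]
grip_width: 0.0
gripper_force: 17.7
```

Emit:
{"method": "play_rows", "body": {"increments": [[[0,0,0,0,0,0,0],[0,0,0,0,0,0,0],[0,-10,0,0,0,0,0],[0,-30,0,0,0,0,0],[0,-30,-20,-20,0,0,0],[0,-30,-60,-40,0,0,0],[0,-30,-100,-40,0,0,0],[0,-30,-140,-40,0,0,0],[0,-30,-180,-40,0,0,0],[0,-30,-192,-20,0,0,0]]]}}

```text
t: 11.12
eef_pos: [0.5395, 0.1214, 0.0693]
orientation: [-3.137, -0.006, 0.006]
wrist_force: [0.2, 1.5, 0.3]
grip_width: -0.002
gripper_force: 0.0
```

```bash
python3 look.py f
```

```text
[0.5395 0.1214 0.0693] [0.2496 1.5359 0.3456]
top 259 [ 0.5768 -0.1038] [ 0.585  -0.0388] [ 0.5671 -0.1811] -1.6961839748259482
side 334 [0.5863 0.148 ] [0.59   0.0695] [0.5826 0.2271] 1.6178715722601251
```

The right lever is now at 1.696 in world axes, about the 1.685 expected. Last, I re-press the left one.

Emit:
{"method": "play_rows", "body": {"increments": [[[0,0,2,22,0,0,0],[0,12,3,24,0,0,0],[0,22,3,24,0,0,0],[0,28,3,24,0,0,0],[0,31,3,24,0,0,0],[0,33,3,24,0,0,0],[0,33,3,24,0,0,0],[0,33,3,24,0,0,0]]]}}

```text
t: 11.88
eef_pos: [0.568, 0.1097, 0.0424]
orientation: [3.14, 0.005, -0.001]
wrist_force: [-18.6, -1.0, 11.5]
grip_width: 0.003
gripper_force: 9.2
```

Emit:
{"method": "play_rows", "body": {"increments": [[[0,2,0,0,0,0,0],[0,3,0,0,0,0,0],[0,3,0,0,0,0,0],[0,3,0,0,0,0,0]]]}}

```text
t: 12.22
eef_pos: [0.5684, 0.1096, 0.0422]
orientation: [3.139, 0.011, -0.0]
wrist_force: [-35.4, -2.8, 24.2]
grip_width: 0.003
gripper_force: 18.0
```

Hard on the stop. I'll retreat clear and do a final look.

Emit:
{"method": "play_rows", "body": {"increments": [[[0,-10,0,0,0,0,0],[0,-30,0,0,0,0,0],[0,-34,0,-20,0,0,0],[0,-40,0,-60,0,0,0],[0,-60,0,-100,0,0,0],[0,-90,0,-120,0,0,0],[0,-120,0,-140,0,0,0],[0,-150,0,-150,0,0,0],[0,-150,0,-150,0,0,0],[0,-150,0,-150,0,0,0]]]}}

```text
t: 13.05
eef_pos: [0.4234, 0.1106, 0.1938]
orientation: [-3.141, -0.003, -0.0]
wrist_force: [0.3, 0.6, 1.2]
grip_width: -0.001
gripper_force: 0.0
```

```bash
python3 look.py g; python3 - <<'E'
import cv2,numpy as np
a=cv2.resize(cv2.imread('pics/top_g.png')[120:270,180:480],(600,300),interpolation=cv2.INTER_CUBIC)
b=cv2.resize(cv2.imread('pics/side_g.png')[110:370,180:440],(300,300),interpolation=cv2.INTER_CUBIC)
c=cv2.resize(cv2.imread('pics/side0.png')[110:370,180:440],(300,300),interpolation=cv2.INTER_CUBIC)
cv2.imwrite('pics/g1.png',np.vstack([a,np.hstack([c,b])]))
E
```

```text
[0.4234 0.1106 0.1938] [0.3226 0.632  1.2281]
top 142 [0.5855 0.1054] [0.5879 0.0716] [0.5825 0.1483] 1.6404793159288538
top 257 [ 0.5768 -0.1038] [ 0.5851 -0.0388] [ 0.567  -0.1811] -1.696897304530834
side 204 [ 0.5811 -0.0961] [ 0.5714 -0.1751] [ 0.5897 -0.0253] 1.4491320955716542
side 325 [0.5866 0.1458] [0.5897 0.0695] [0.5834 0.2245] 1.611633489975858
```

View pics/g1.png

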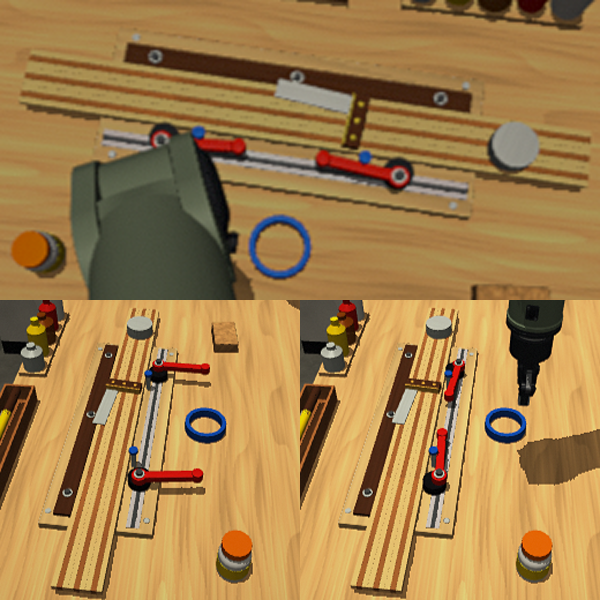

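The picture shows both levers against their blue pins at (198,132) and (365,157), the blank flush along the dark fence, and everything else in place.

```bash
python3 -c "
from station import arm
print(arm.job_done())"
```

```text
the job is handed in; nothing more can be done
None
```

Both cam levers are hard against their stop pins, the blank is flat and looks flush along the fence in the final camera views, nothing else on the bench appears to have moved, and the job was handed in at about 13 s.

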